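# Cap the specimen canister and close its carton

### The arm

A 7-joint arm with a two-finger parallel gripper is mounted at the origin on the work surface; the furniture and walls round the work are solid. World frame = base frame: x ahead of the robot, y to its left, z up, the work surface at z = 0. Lengths are in m, angles in rad, forces in N, time in s.
With the tool pointing down it reaches from about 0.425 to 0.875 m from the base axis. Payload 8.4 kg.
Tool frame: the origin (TCP) lies midway between the tips of the shut fingers; the grasp point (between the pads) lies 19 mm behind it; z points along the fingers, y is the line along which they close (so a half turn about z gives the same grasp; the last joint's range is limited). The gripper opens to 85 mm and grips with 20 to 120 N. Pads are 22 mm wide; open, the fingers measure 114 mm over their backs; the gripper's body (76 mm by 85 mm) begins 54 mm behind the grasp point. The pads swing forward as they close: fully open they stand 13 mm farther back than shut.
Start: joints at [1.233, 0.333, 0.04, 1.465, -0.013, 1.343, -0.059], TCP at [0.154, -0.632, 0.231] pointing down, gripper open.
Joint ranges: [-2.58, 2.58], [-0.38, 2.09], [-1.3, 1.39], [0.25, 2.4], [-1.5, 4.64], [0.08, 2.09], [-2.65, 2.65]. Speed limits (rad/s): [2.22, 2.22, 2.79, 2.79, 3.14, 3.14, 3.14].

### API

Orientations are given as a unit quaternion [x, y, z, w].
In Python, from plant import robot gives the robot as it stands.
- The arm moves only by the tool carry_out, never from a script. Its argument "rows" is a list that holds one entry, the list of rows, each a list of 5 numbers: the closure, from 0 (fully open) to 1 (shut), then the shift along the tool's x, y, z in cm, then the turn about the tool's z in degrees. A call has 1 to 20 rows; each row is the pose to reach, as a shift and turn from the pose commanded when the call began, along the tool's axes at that moment; what a row does not reach only later rows make up. A row lasts 1/12 s, in which the tool goes at most 41.7 mm and 7.16 degrees, less where a joint would pass 70% of its speed; a pose out of reach is approached as far as the arm can. A call with a gripper value outside its range is refused whole. The fingers move at their own pace and stop on an object; "newtons" is the grip in N (left out, the last holds). Time passes only in rows, so rows that repeat a pose let the fingers close. It gives the time, the measured TCP pose, the force, the opening and the grip force at its end, in the units of the state.
- robot.sense(): the state, without advancing time (a new reading comes with each control period).
- robot.snapshot(name): name is "scene" or "top" or "wrist"; returns (picture, depth): 384x512x3 uint8, blue, green, red; 384x512 float32, m along the optical axis (not along the pixel's ray), 0 where there is no reading.
- robot.calibration(name): a dict with "mtx" (3x3 intrinsics, pixels), "k1" (the pictures are not rectified: a ray, as slopes to the right and down, at radius r is drawn at 1 + k1 r^2 times it, then the intrinsics apply), "rvec" (rotation vector, rad) and "tvec" (3), from world to camera coordinates, as OpenCV has them. Camera axes: x right, y down, z forward; pixel columns grow to the right and rows downward; lengths in m; the calibration is good to about 2 mm. A picture is of the moment at which its call begins: read the wrist's pose just before it. calibration takes no time and is no camera call; for the wrist camera it gives the pose at the moment of the call.
- robot.sign_off(): hands the job in; it is judged then, once.
The state is a dict: "time_s": time; "joint_pos": joint angles; "joint_vel": joint speeds; "tau": joint torques, N m; "eef_pos": TCP position; "orientation": TCP orientation; "contact_force": force on the tool from outside, world axes, zero at the start; "wrist_torque": the same for the moment, N m; "opening": opening from 0.0 (shut) to 1.0 (fully open); "gripper_force": force on a finger pad.
Only numpy, scipy, OpenCV 4.12 (cv2) and the standard library are available. Lean on these libraries where they do the work, as an engineer would, in place of code of your own. Each camera call takes 0.05 s, during which the arm holds its last target. There are 200 camera calls.

### The job

The specimen canister is packed in the open carton: pick up the blue cap, set it on the canister's tapered neck and let go of it while it still stands proud, then press it down from above until it is fully home and stays there by itself. Then fold the carton shut, first the short inner flap and then the long outer flap with the paper strip, so that both lie flat. Leave the green pen alone, and do not tip the cap over.

Things in the scene. Friction and masses are not known exactly. Their poses are not given: they have to be found in the camera images.
- cap_centre (a point): centre, half-way up, of the loose blue cap: 62 mm tall, about 120 g, standing on the desk, knob up. Skirt 65 mm across from the rim (31 mm below this point) to 9 mm above this point; on it a round knob 37 mm across and 22 mm tall with a flat top 31 mm above this point. Grip the knob, finger tips just above the skirt. z axis = the cap's axis, up
- cap: the same blue cap; origin at the centre of its open underside (the rim), 31 mm below cap_centre, z up. Its tapered bore is 49 mm across at the rim and 40 mm across at its end, 34 mm up
- carton: open cardboard carton, fixed to the desk, turned by up to 9 degrees; origin at the centre of its underside. Outside 150 mm along its x, 126 mm along its y, walls 4 mm thick and 128 mm high. The white canister stands fixed in its middle, in grey foam
- neck_base (a point): foot of the canister's white tapered neck, on its upright axis, at the flat shoulder, 62 mm above the desk. Neck 52 mm across at the foot, 45 mm at 27 mm up, rounded to its top at 33 mm. The cap loosely set on it first touches with its rim 11 mm above this point and rests 7 to 10 mm above it. Pressing it home (rim on the shoulder) takes 8 to 16 N, rising all the way; friction then holds it
- inner_flap_hinge (a point): middle of the hinge line of the short inner flap, along the carton's x, on the top of the wall on the carton's +y side (near the screen). The flap is a 3 mm cardboard panel 60 mm long from hinge to free edge and 144 mm wide.
- outer_flap_hinge (a point): middle of the hinge line of the long outer flap, along the carton's x, on the top of the wall on the carton's -y side. The flap is a 3 mm cardboard panel 85 mm long from hinge to free edge and 144 mm wide, with a white paper strip along its free edge; shut, it lies over the inner flap.
- inner_flap (a joint): angle of the inner flap in rad: 0 shut flat over the carton, 1.57 standing upright, more = leaning outward (to +y); starts at 1.65 to 1.95, and its stiff crease keeps it wherever it is left (about 1 N at mid flap moves it)
- outer_flap (a joint): angle of the outer flap in rad: 0 shut flat over the carton and the inner flap, 1.57 upright, more = leaning outward (to -y); starts at 1.75 to 2.15, stays wherever it is left (about 1 N at mid flap moves it)
- pen_green: green pen lying flat on the desk between the robot and the cap, 145 mm long (along its y) and 12 mm wide; origin at the centre of its underside; to be left alone

How it is judged:
By the outcome, as a careful person would: the job done as asked, in the order asked, and still so for the second after the job is handed in, with the robot touching nothing.
It also fails if it takes over 54 s, if anything falls off the work surface, if the arm or the gripper's body presses on something with over 40 N, if the wrist force passes 120 N, or if a joint passes its speed limit or range.

## Working session

There is one attempt and no reset: what is moved stays moved. The work goes in short steps, Python scripts to look and compute and a tool call to move; the robot and the scene stay as the last step left them, time stands still between calls to the robot, and variables do not carry over. Pictures are saved under pics/ and viewed, at most 10 in all, crops included, and the job is handed in when it is done.

Besides the shell and the picture viewer there is one more tool, called in YAML: its name, and indented under it one key for each argument. carry_out: Moves the arm, as the interface text tells. Its arguments: {"type":"object","properties":{"rows":{"type":"array","items":{"type":"array","items":{"type":"array","items":{"type":"number"}}}},"newtons":{"type":"number"}},"required":["rows"]}

```bash
mkdir -p pics; ls; cat > h.py <<'E'
import numpy as np, cv2
from plant import robot
def cal(n):
    c=robot.calibration(n); R=cv2.Rodrigues(np.array(c["rvec"],float))[0]
    return np.array(c["mtx"],float),c["k1"],R,np.array(c["tvec"],float).ravel()
def und(K,k1,uv):
    p=(np.atleast_2d(uv).astype(float)-K[:2,2])/[K[0,0],K[1,1]]; q=p.copy()
    for _ in range(20): q=p/(1+k1*(q**2).sum(1,keepdims=True))
    return q
def onplane(C,uv,z):
    K,k1,R,t=C; d=np.c_[und(K,k1,uv),np.ones(len(np.atleast_2d(uv)))]@R
    o=-R.T@t; return o+d*((z-o[2])/d[:,2])[:,None]
def cloud(C,depth):
    K,k1,R,t=C; v,u=np.indices(depth.shape); q=und(K,k1,np.c_[u.ravel(),v.ravel()])
    d=depth.ravel()[:,None]; P=(np.c_[q,np.ones(len(q))]*d-t)@R
    return P.reshape(depth.shape+(3,))
def totool(delta):
    from scipy.spatial.transform import Rotation as Ro
    return Ro.from_quat(robot.sense()["orientation"]).inv().apply(delta)
E
python3 - <<'E'
from h import *
s=robot.sense(); print(s)
for n in("scene","top"):
    C=cal(n);im,d=robot.snapshot(n);cv2.imwrite(f"pics/{n}0.png",im);np.savez(f"{n}0.npz",im=im,d=d,P=cloud(C,d))
    print(n,-C[2].T@C[3])
E
```

```text
pics
{'time_s': 0.0, 'joint_pos': array([ 1.23280638,  0.33393062,  0.03982993,  1.46624681, -0.01337843,
        1.34333376, -0.05847475]), 'joint_vel': array([-2.31254936e-04,  6.97630883e-06,  5.52912478e-04, -5.67030688e-04,
        1.59929267e-03, -4.39771471e-04,  1.17972496e-04]), 'tau': array([-3.85585854e-04, -6.58565640e+01,  1.36496689e+00, -4.05556405e+01,
        1.65350799e-02,  1.30032087e-02,  2.32487650e-06]), 'eef_pos': array([ 0.15362542, -0.6311134 ,  0.23041991]), 'orientation': array([ 9.92877287e-01,  1.19138613e-01, -1.57454144e-04, -8.11475783e-04]), 'contact_force': array([-0.00512828,  0.06873482, -0.64410457]), 'wrist_torque': array([-0.02315693, -0.00832223, -0.00612977]), 'gripper_force': 0.0, 'opening': 0.9999378638456535}
scene [ 0.61761748 -0.69719139  0.79190633]
top [ 0.34278313 -0.19799386  0.93197079]
```

View pics/scene0.png

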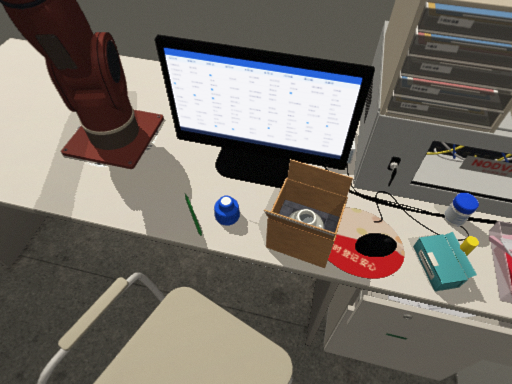

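View pics/top0.png

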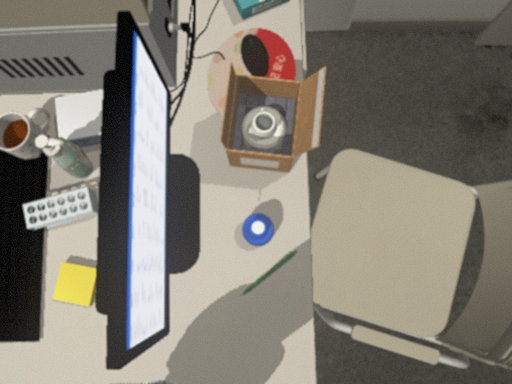

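The scene view shows the cap at (227,210), the carton at about (305,215) with the pen at (194,215). The top view shows the cap at (258,229), canister neck at (264,123), and pen at (270,272); the monitor is on the +y side. Now I measure.

```bash
python3 - <<'E'
from h import *
C=cal("top");z=np.load("top0.npz");im,d,P=z["im"],z["d"],z["P"]
hsv=cv2.cvtColor(im,cv2.COLOR_BGR2HSV)
m=cv2.inRange(hsv,(100,120,60),(130,255,255)); m[:,:200]=0;m[:,300:]=0
n,l,st,ce=cv2.connectedComponentsWithStats(m)
for i in range(1,n):
    if st[i,4]>100: print("cap",st[i],ce[i],onplane(C,ce[i],.04))
g=cv2.inRange(hsv,(40,80,30),(90,255,255));g[:240]=0;g[:,:230]=0;g[:,310:]=0
v,u=np.nonzero(g);r=cv2.minAreaRect(np.c_[u,v].astype(np.float32));print("pen",onplane(C,cv2.boxPoints(r),.01))
# cap from depth
Q=P[205:255,230:285].reshape(-1,3)
k=Q[:,2]>.05;print("knob",np.median(Q[k],0),Q[k].min(0),Q[k].max(0))
k=(Q[:,2]>.03)&(Q[:,2]<.047);print("skirt",Q[k].min(0),Q[k].max(0))
# carton
Q=P[55:185,205:340].reshape(-1,3)
k=(Q[:,2]>.115)&(Q[:,2]<.131);A=Q[k,:2].astype(np.float32);r=cv2.minAreaRect(A);print("rim",r,cv2.boxPoints(r))
k=(Q[:,2]>.135);print("flaps",Q[k].min(0),Q[k].max(0))
N=P[100:145,240:290].reshape(-1,3);k=(N[:,2]>.08)&(N[:,2]<.1);print("neck",N[k].min(0),N[k].max(0),N[k].mean(0))
print("hist",np.histogram(N[:,2],bins=np.arange(0,.14,.01)))
# monitor
s=np.load("scene0.npz")["P"]; 
for (a,b) in [((60,0),0)]: pass
for (u,v) in [(158,42),(372,70),(185,135),(350,165),(215,175),(285,185),(365,130),(390,150)]: print("mon",(u,v),s[v,u])
E
```

```text
cap [243 214  30  31 541] [257.36044362 229.90757856] [[ 0.41808519 -0.19843028  0.04      ]]
pen [[ 0.30238528 -0.17412559  0.01      ]
 [ 0.37161049 -0.26622842  0.01      ]
 [ 0.36887247 -0.26830111  0.01      ]
 [ 0.29970796 -0.17621269  0.01      ]]
knob [ 0.41965109 -0.19799386  0.06293597] [ 0.34278313 -0.21535709  0.0525948 ] [ 0.43745564 -0.18044173  0.93197079]
skirt [ 0.388884   -0.22931827  0.03004123] [ 0.45036904 -0.16804523  0.04667134]
rim ((0.6225425601005554, -0.21454711258411407), (0.125630185008049, 0.15219952166080475), 82.28388977050781) [[ 0.53869796 -0.26657593]
 [ 0.6895194  -0.28701097]
 [ 0.70638716 -0.1625183 ]
 [ 0.5555657  -0.14208326]]
flaps [ 0.34278313 -0.32174416  0.13500894] [ 0.70238021 -0.13673054  0.93197079]
neck [ 0.59849042 -0.23741198  0.08012657] [ 0.64476504 -0.19259271  0.09567736] [ 0.6201825  -0.21513868  0.08905461]
hist (array([ 15,  13,  19,  34, 268, 681, 687, 263, 129, 135,   0,   0,   0,
         0]), array([0.  , 0.01, 0.02, 0.03, 0.04, 0.05, 0.06, 0.07, 0.08, 0.09, 0.1 ,
       0.11, 0.12, 0.13, 0.14]))
mon (158, 42) [ 0.2346374  -0.02824492  0.3580525 ]
mon (372, 70) [ 0.6917626  -0.02796853  0.3674458 ]
mon (185, 135) [ 0.25518114 -0.02880041  0.08671854]
mon (350, 165) [ 7.18240323e-01  5.63056244e-02 -1.86107177e-04]
mon (215, 175) [ 0.35002333 -0.0773412  -0.00035921]
mon (285, 185) [ 0.55930529 -0.15762586  0.11714393]
mon (365, 130) [0.73107504 0.07900088 0.11969489]
mon (390, 150) [ 0.78525337 -0.03172841  0.16799685]
```

carry_out:
  rows:
    - [[0,36.1,-35.8,0,-68.6],[0,36.1,-35.8,0,-68.6],[0,36.1,-35.8,0,-68.6],[0,36.1,-35.8,0,-68.6],[0,36.1,-35.8,0,-68.6],[0,36.1,-35.8,0,-68.6],[0,36.1,-35.8,0,-68.6],[0,36.1,-35.8,0,-68.6],[0,36.1,-35.8,0,-68.6],[0,36.1,-35.8,0,-68.6],[0,36.1,-35.8,0,-68.6],[0,36.1,-35.8,0,-68.6],[0,36.1,-35.8,0,-68.6],[0,36.1,-35.8,0,-68.6],[0,36.1,-35.8,0,-68.6],[0,36.1,-35.8,0,-68.6],[0,36.1,-35.8,0,-68.6],[0,36.1,-35.8,0,-68.6]]

```text
time_s: 1.6
eef_pos: [0.4192, -0.1995, 0.2312]
orientation: [0.754, 0.657, -0.0, -0.0]
contact_force: [-0.2, 0.2, 0.4]
opening: 1.001
gripper_force: 0.0
```

```bash
cat > capw.py <<'E'
from h import *
C=cal("wrist");im,d=robot.snapshot("wrist");cv2.imwrite("pics/w1.png",im);P=cloud(C,d)
s=robot.sense();print(s["eef_pos"],s["joint_pos"],s["contact_force"])
m=cv2.inRange(cv2.cvtColor(im,cv2.COLOR_BGR2HSV),(100,120,40),(130,255,255))
B=(m>0)&(d>0)
top=B&(P[...,2]>.056)&(P[...,2]<.07)
print("knobtop",P[top].mean(0),top.sum(),P[top].min(0),P[top].max(0))
r=B&(P[...,2]>.035)&(P[...,2]<.046);print("skirt",cv2.minEnclosingCircle(P[r][:,:2].astype(np.float32)))
r=top;c=cv2.minEnclosingCircle(P[r][:,:2].astype(np.float32));print("knob",c)
print("tool shift cm",totool(np.r_[c[0],.041]-s["eef_pos"])*100)
E
python3 capw.py
```

```text
[ 0.41930394 -0.199277    0.23122379] [ 0.81501401 -0.02491732 -0.45441452  1.87507878 -0.01140994  1.28913255
  0.22724093] [0.13901644 0.04661628 0.48715748]
knobtop [ 0.42095148 -0.19719401  0.06310836] 421 [ 0.40233473 -0.21680057  0.05610398] [ 0.43841652 -0.17988071  0.06570019]
skirt ((0.420318603515625, -0.19678980112075806), 0.03016991727054119)
knob ((0.4204120635986328, -0.19828474521636963), 0.018795892596244812)
tool shift cm [ 0.11205433  0.10008634 19.02236695]
```

carry_out:
  rows:
    - [[0,0.15,0.1,4,0],[0,0.15,0.1,8,0],[0,0.15,0.1,12,0],[0,0.15,0.1,16,0],[0,0.15,0.1,18,0],[0,0.15,0.1,19,0],[0,0.15,0.1,19,0],[0,0.15,0.1,19,0],[1,0.15,0.1,19,0],[1,0.15,0.1,19,0],[1,0.15,0.1,19,0],[1,0.15,0.1,19,0],[1,0.15,0.1,19,0],[1,0.15,0.1,19,0],[1,0.15,0.1,19,0],[1,0.15,0.1,19,0],[1,0.15,0.1,19,0],[1,0.15,0.1,19,0]]
  newtons: 40

```text
time_s: 3.15
eef_pos: [0.4218, -0.1973, 0.0423]
orientation: [0.753, 0.658, 0.0, 0.001]
contact_force: [-0.4, 0.8, 7.5]
opening: 0.417
gripper_force: 39.3
```

carry_out:
  rows:
    - [[1,0,0,-2,0],[1,0,0,-5,0],[1,0,0,-9,0],[1,0,0,-13,0],[1,0,0,-16,0],[1,0,0,-17,0],[1,0.3,3,-17,0],[1,0.5,6,-17,0],[1,0.7,9,-17,0],[1,0.8,12,-17,0],[1,0.9,15,-17,0],[1,0.95,18,-17,0],[1,0.95,19.5,-17,0],[1,0.95,20.1,-17,0],[1,0.95,20.1,-17,0],[1,0.95,20.1,-17,0],[1,0.95,20.1,-17,0]]

```text
time_s: 4.57
eef_pos: [0.6204, -0.2146, 0.2113]
orientation: [0.753, 0.658, -0.0, -0.0]
contact_force: [-0.8, 0.2, -1.6]
opening: 0.413
gripper_force: 40.7
```

```bash
cat > look2.py <<'E'
from h import *
s=robot.sense();print(s["eef_pos"],s["contact_force"],s["opening"])
out=[]
for n in("wrist","scene"):
    C=cal(n);im,d=robot.snapshot(n);P=cloud(C,d);out.append(im);np.savez(n+"2.npz",im=im,d=d,P=P)
    m=cv2.inRange(cv2.cvtColor(im,cv2.COLOR_BGR2HSV),(100,120,40),(130,255,255))>0
    r=m&(d>0)&(P[...,0]>.55)&(P[...,0]<.7)&(P[...,1]<-.15)
    Q=P[r]
    if len(Q): print(n,"cap",len(Q),Q.min(0),Q.max(0))
    k=(P[...,2]>.075)&(P[...,2]<.1)&(abs(P[...,0]-.622)<.035)&(abs(P[...,1]+.215)<.035)
    if k.sum()>20: print(n,"neck",k.sum(),P[k].min(0),P[k].max(0),cv2.minEnclosingCircle(P[k][:,:2].astype(np.float32)))
cv2.imwrite("pics/l2.png",cv2.resize(np.hstack(out),(800,300)))
E
python3 look2.py
```

```text
[ 0.62041187 -0.21461793  0.2112987 ] [-0.8320742   0.24341268 -1.62124825] 0.41317961125591607
wrist cap 6815 [ 0.55240844 -0.26473988  0.04946171] [ 0.65035246 -0.1830844   0.23410395]
wrist neck 517 [ 0.59971655 -0.21412742  0.07500281] [ 0.64642598 -0.19028553  0.09449263] ((0.6230712532997131, -0.20974649488925934), 0.02381310984492302)
scene cap 776 [ 0.58090716 -0.2488656   0.16727242] [ 0.65234108 -0.15186931  0.47493394]
scene neck 213 [ 0.59907994 -0.2319222   0.07503464] [ 0.64576611 -0.19308392  0.09222956] ((0.6225028038024902, -0.21559831500053406), 0.02402724325656891)
```

View pics/l2.png

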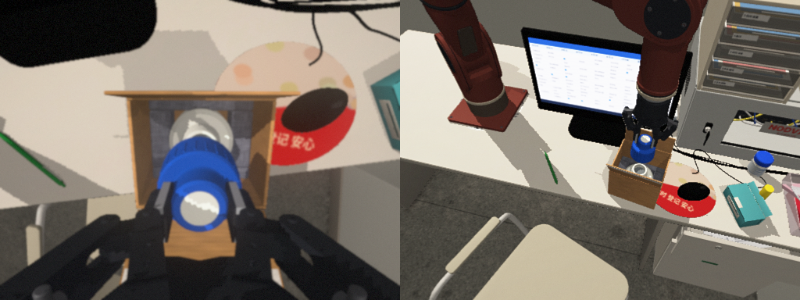

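The cap hangs straight in the fingers, knob at (200,205) in the wrist half, with the neck visible behind it at (200,130); now I check its offset from the neck axis.

```bash
python3 - <<'E'
from h import *
for n in("wrist","scene"):
    z=np.load(n+"2.npz");P=z["P"];im=z["im"];d=z["d"]
    near=(abs(P[...,0]-.62)<.05)&(abs(P[...,1]+.215)<.05)
    m=cv2.inRange(cv2.cvtColor(im,cv2.COLOR_BGR2HSV),(105,150,40),(128,255,255))>0
    for lo,hi in((.168,.185),(.185,.2),(.2,.209),(.205,.214),(.226,.236)):
        k=m&near&(P[...,2]>lo)&(P[...,2]<hi)
        if k.sum()>10: print(n,lo,k.sum(),np.percentile(P[k],1,0),np.percentile(P[k],99,0))
E
```

```text
wrist 0.168 354 [ 0.5934654  -0.19839279  0.17239485] [ 0.64593153 -0.18316147  0.18485219]
wrist 0.185 568 [ 0.59340565 -0.20029753  0.1852022 ] [ 0.64733651 -0.18372631  0.19988348]
wrist 0.2 620 [ 0.59152053 -0.20825289  0.20016816] [ 0.64858152 -0.18434514  0.20898255]
wrist 0.205 2762 [ 0.59281718 -0.2105955   0.20555517] [ 0.64855002 -0.18507486  0.21360743]
wrist 0.226 1969 [ 0.60312115 -0.23094555  0.22644002] [ 0.63715085 -0.19722069  0.2334353 ]
scene 0.168 149 [ 0.58915784 -0.24822177  0.16852449] [ 0.65118022 -0.22011726  0.1848459 ]
scene 0.185 139 [ 0.5903135  -0.24787873  0.18527348] [ 0.65031209 -0.22359024  0.1998642 ]
scene 0.2 199 [ 0.59089997 -0.246562    0.20046054] [ 0.65008658 -0.21571165  0.20895135]
scene 0.205 230 [ 0.59124663 -0.24616585  0.20514704] [ 0.649572   -0.21443743  0.2134461 ]
scene 0.226 109 [ 0.60319276 -0.23401216  0.22619175] [ 0.6371928  -0.19943154  0.23174253]
```

carry_out:
  rows:
    - [[1,0.05,0.22,2,0],[1,0.05,0.22,5,0],[1,0.05,0.22,8,0],[1,0.05,0.22,9,0],[1,0.05,0.22,9.3,0],[1,0.05,0.22,9.5,0],[1,0.05,0.22,9.6,0],[1,0.05,0.22,9.7,0],[1,0.05,0.22,9.7,0]]

```text
time_s: 5.42
eef_pos: [0.6238, -0.2145, 0.1156]
orientation: [0.753, 0.658, 0.0, 0.0]
contact_force: [-4.8, 1.1, 2.3]
opening: 0.417
gripper_force: 40.9
```

carry_out:
  rows:
    - [[1,0,-0.1,0,0],[1,0,-0.12,0.1,0],[1,0,-0.12,0.2,0],[1,0,-0.12,0.2,0]]

```text
time_s: 5.75
eef_pos: [0.6229, -0.2142, 0.1125]
orientation: [0.753, 0.658, 0.0, 0.0]
contact_force: [-1.4, 0.6, 1.6]
opening: 0.415
gripper_force: 40.9
```

carry_out:
  rows:
    - [[0.2,0,0,0,0],[0.2,0,0,0,0],[0.2,0,0,0,0],[0.2,0,0,0,0],[0.2,0,0,0,0],[0.2,0,0,-1,0],[0.2,0,0,-3,0],[0.2,0,0,-6,0],[1,0,0,-8,0],[1,0,0,-8,0],[1,0,0,-8,0],[1,0,0,-8,0],[1,0,0,-8,0],[1,0,0,-8,0],[1,0,0,-8,0]]

```text
time_s: 7.0
eef_pos: [0.6221, -0.2141, 0.1914]
orientation: [0.753, 0.658, -0.0, -0.001]
contact_force: [0.0, -0.6, 0.1]
opening: 0.006
gripper_force: 0.0
```

```bash
cat > look3.py <<'E'
from h import *
s=robot.sense();print(s["eef_pos"],s["contact_force"],s["opening"])
for n in("wrist","scene","top"):
    C=cal(n);im,d=robot.snapshot(n);P=cloud(C,d);np.savez(n+"3.npz",im=im,d=d,P=P);cv2.imwrite(f"pics/{n}3.png",im)
    near=(abs(P[...,0]-.622)<.05)&(abs(P[...,1]+.215)<.05)
    m=cv2.inRange(cv2.cvtColor(im,cv2.COLOR_BGR2HSV),(105,100,40),(128,255,255))>0
    for lo,hi in((.085,.108),(.124,.145)):
        k=m&near&(P[...,2]>lo)&(P[...,2]<hi)
        if k.sum()>10: print(n,lo,k.sum(),np.percentile(P[k],1,0),np.percentile(P[k],99,0),np.median(P[k],0))
E
python3 look3.py
```

```text
[ 0.62211536 -0.21411332  0.19144467] [ 0.03615778 -0.55023635  0.08720604] 0.006094635175003212
wrist 0.085 343 [ 0.59414262 -0.20478438  0.08538099] [ 0.64994214 -0.1833575   0.10782159] [ 0.62477067 -0.18688388  0.09802965]
wrist 0.124 992 [ 0.60524192 -0.23076978  0.12485818] [ 0.64019541 -0.1969711   0.13512111] [ 0.62398114 -0.20922739  0.13338797]
scene 0.085 77 [ 0.59152281 -0.24199318  0.08729923] [ 0.6535484  -0.19291485  0.10796272] [ 0.63983561 -0.22984233  0.105229  ]
scene 0.124 111 [ 0.60610485 -0.23382596  0.12420022] [ 0.64041987 -0.19753287  0.1338747 ] [ 0.62247951 -0.22348822  0.13062752]
```

View pics/wrist3.png

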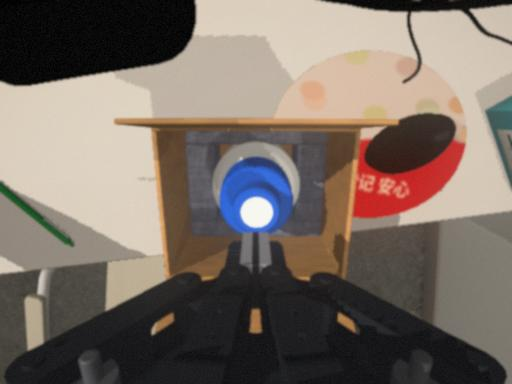

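The cap stands upright on the neck, knob at (257,212), directly under the shut fingers. Press.

carry_out:
  rows:
    - [[1,0.0,0.08,2,0],[1,0.0,0.08,4,0],[1,0.0,0.08,5.2,0],[1,0.0,0.08,5.6,0],[1,0.0,0.08,5.8,0],[1,0.0,0.08,6.0,0],[1,0.0,0.08,6.1,0],[1,0.0,0.08,6.2,0],[1,0.0,0.08,6.3,0],[1,0.0,0.08,6.4,0],[1,0.0,0.08,6.5,0],[1,0.0,0.08,6.6,0],[1,0.0,0.08,6.6,0]]

```text
time_s: 8.23
eef_pos: [0.6238, -0.2143, 0.1271]
orientation: [0.753, 0.658, 0.0, 0.001]
contact_force: [0.0, -0.2, 5.5]
opening: -0.0
gripper_force: 2.5
```

carry_out:
  rows:
    - [[1,0,0,0.1,0],[1,0,0,0.2,0],[1,0,0,0.3,0],[1,0,0,0.4,0],[1,0,0,0.5,0],[1,0,0,0.5,0],[1,0,0,0.5,0]]

```text
time_s: 8.82
eef_pos: [0.6243, -0.2143, 0.1244]
orientation: [0.753, 0.658, 0.001, 0.001]
contact_force: [-6.3, 1.7, 20.6]
opening: -0.0
gripper_force: 9.9
```

carry_out:
  rows:
    - [[1,0,-0.1,0,0],[1,0,-0.15,0.1,0],[1,0,-0.15,0.15,0],[1,0,-0.15,0.15,0]]

```text
time_s: 9.15
eef_pos: [0.6238, -0.2141, 0.1241]
orientation: [0.753, 0.658, 0.001, 0.002]
contact_force: [-5.7, 1.9, 25.8]
opening: 0.002
gripper_force: 12.8
```

carry_out:
  rows:
    - [[1,0,0,-1,0],[1,0,0,-4,0],[1,0,0,-8,0],[1,0,0,-12,0],[1,0,0,-14,0],[1,0,0,-14,0],[1,0,0,-14,0]]

```text
time_s: 9.73
eef_pos: [0.6224, -0.2142, 0.2613]
orientation: [0.753, 0.658, 0.001, 0.001]
contact_force: [-0.2, 0.0, -0.5]
opening: 0.005
gripper_force: 0.0
```

```bash
python3 look3.py; cat > flaps.py <<'E'
from h import *
import sys
a=np.deg2rad(-7.7);ex=np.array([np.cos(a),np.sin(a)]);ey=np.array([-ex[1],ex[0]]);c=np.array([.6225,-.2147])
for n in sys.argv[1:]:
    P=np.load(n+".npz")["P"].reshape(-1,3); X=(P[:,:2]-c)@ex;Y=(P[:,:2]-c)@ey;Z=P[:,2]
    for y0,y1,nm in((.045,.125,"inner"),(-.15,-.045,"outer")):
        for z0 in np.arange(.115,.225,.01):
            k=(abs(X)<.07)&(Y>y0)&(Y<y1)&(Z>z0)&(Z<z0+.01)
            if k.sum()>8: print(n,nm,round(z0+.005,3),k.sum(),np.percentile(X[k],[2,98]).round(3),np.percentile(Y[k],[5,50,95]).round(4))
E
python3 flaps.py scene3 top0 wrist3
```

```text
[ 0.62235513 -0.21422638  0.26128828] [-0.18993382  0.03966607 -0.53152913] 0.005218471761664822
wrist 0.085 1384 [ 0.59326239 -0.24329515  0.08809139] [ 0.65022449 -0.18430032  0.1068541 ] [ 0.62226832 -0.20281858  0.10355397]
wrist 0.124 469 [ 0.6051744  -0.23239613  0.1240732 ] [ 0.63988328 -0.19739056  0.12705292] [ 0.62330694 -0.21442261  0.12544299]
scene 0.085 237 [ 0.59254713 -0.2396732   0.08916286] [ 0.65302529 -0.19275663  0.107127  ] [ 0.62614522 -0.22510206  0.10126414]
scene 0.124 21 [ 0.60998822 -0.23042048  0.1240302 ] [ 0.63757615 -0.20115361  0.12558027] [ 0.62721339 -0.22367093  0.12443464]
scene3 inner 0.12 166 [-0.067  0.067] [0.0582 0.0597 0.0617]
scene3 inner 0.13 211 [-0.067  0.068] [0.0588 0.0616 0.0636]
scene3 inner 0.14 186 [-0.066  0.067] [0.061  0.0626 0.0645]
scene3 inner 0.15 198 [-0.066  0.068] [0.0618 0.0636 0.0655]
scene3 inner 0.16 196 [-0.068  0.067] [0.0627 0.0644 0.0662]
scene3 inner 0.17 208 [-0.066  0.067] [0.0636 0.0653 0.0672]
scene3 inner 0.18 190 [-0.065  0.068] [0.0642 0.0664 0.0679]
scene3 inner 0.19 62 [-0.065  0.066] [0.065  0.0673 0.06
[... 2007 characters left out ...]
7 0.0638]
wrist3 inner 0.17 87 [-0.068  0.068] [0.0639 0.0649 0.065 ]
wrist3 inner 0.18 122 [-0.067  0.068] [0.0649 0.065  0.0661]
wrist3 inner 0.19 898 [-0.067  0.066] [0.0661 0.0676 0.069 ]
wrist3 outer 0.12 385 [-0.068  0.067] [-0.0591 -0.0584 -0.0578]
wrist3 outer 0.13 524 [-0.068  0.068] [-0.0619 -0.0595 -0.058 ]
wrist3 outer 0.14 665 [-0.068  0.068] [-0.066  -0.0637 -0.0615]
wrist3 outer 0.15 702 [-0.068  0.068] [-0.0705 -0.0681 -0.0657]
wrist3 outer 0.16 748 [-0.068  0.068] [-0.0749 -0.0725 -0.0702]
wrist3 outer 0.17 265 [-0.056  0.056] [-0.0781 -0.0762 -0.0743]
wrist3 outer 0.2 61 [-0.003  0.004] [-0.0934 -0.0914 -0.0901]
wrist3 outer 0.21 97 [-0.069  0.07 ] [-0.097  -0.0945 -0.0927]
```

The cap is home (knob top at 0.1245 m in both views). The inner flap is at about 1.66 rad, the outer about 2.0 rad. Going behind the inner flap.

carry_out:
  rows:
    - [[1,3,0,0,0],[1,6,0,0,0],[1,8.5,0,0,0],[1,9,0,0,0],[1,9,0,2,0],[1,9,0,5,0],[1,9,0,8,0],[1,9,0,8.9,0],[1,9,0,8.9,0],[1,9,0,8.9,0]]

```text
time_s: 10.72
eef_pos: [0.6338, -0.1251, 0.1709]
orientation: [0.753, 0.658, -0.0, -0.0]
contact_force: [0.4, 0.4, 0.3]
opening: -0.003
gripper_force: 0.0
```

carry_out:
  rows:
    - [[1,-1,0,0,0],[1,-1.65,0,0,0],[1,-2.2,0,0.1,0],[1,-2.75,0,0.25,0],[1,-3.25,0,0.45,0],[1,-3.75,0,0.65,0],[1,-4.2,0,1.0,0],[1,-4.6,0,1.35,0],[1,-5.0,0,1.75,0],[1,-5.3,0,2.2,0],[1,-5.5,0,2.7,0],[1,-5.7,0,3.2,0],[1,-5.8,0,3.6,0],[1,-5.85,0,3.9,0],[1,-5.85,0,4.0,0],[1,-5.85,0,4.0,0]]

```text
time_s: 12.05
eef_pos: [0.6259, -0.1832, 0.1312]
orientation: [0.753, 0.658, -0.0, 0.0]
contact_force: [-1.8, -1.2, 6.3]
opening: 0.002
gripper_force: 3.0
```

carry_out:
  rows:
    - [[1,-0.1,0,0.15,0],[1,-0.1,0,0.2,0],[1,-0.1,0,0.2,0],[1,0,0,-2,0],[1,0,0,-6,0],[1,0,0,-10,0],[1,0,0,-12,0],[1,-4,0,-13,0],[1,-8,0,-13,0],[1,-12,0,-13,0],[1,-15,0,-13,0],[1,-16,0,-13,0],[1,-16,0,-13,0],[1,-16,0,-13,0]]

```text
time_s: 13.22
eef_pos: [0.6046, -0.3406, 0.26]
orientation: [0.753, 0.658, 0.0, -0.001]
contact_force: [0.2, 1.4, -0.4]
opening: 0.002
gripper_force: 0.0
```

```bash
python3 look3.py; python3 - <<'E'
from h import *
a=np.deg2rad(-7.7);ex=np.array([np.cos(a),np.sin(a)]);ey=np.array([-ex[1],ex[0]]);c=np.array([.6225,-.2147])
for n in("scene3","wrist3","top3"):
    P=np.load(n+".npz")["P"].reshape(-1,3); X=(P[:,:2]-c)@ex;Y=(P[:,:2]-c)@ey;Z=P[:,2]
    for y in np.arange(-.005,.075,.01):
        k=(abs(X)<.06)&(abs(Y-y)<.005)&(Z>.06)&(Z<.22)
        if k.sum()>8: print(n,round(y,3),k.sum(),np.percentile(Z[k],[5,50,95]).round(4))
E
```

```text
[ 0.60456055 -0.34062418  0.26001022] [ 0.24197818  1.38313907 -0.36867562] 0.001891602016158499
wrist 0.085 1266 [ 0.59330624 -0.24541975  0.08851891] [ 0.65026764 -0.2060568   0.10661281] [ 0.61809174 -0.23129305  0.10350592]
wrist 0.124 379 [ 0.60447469 -0.23205814  0.12403633] [ 0.64224419 -0.21111116  0.12996978] [ 0.6218182  -0.22428247  0.1254731 ]
scene 0.085 121 [ 0.6192161  -0.23984192  0.09075606] [ 0.6536403  -0.20601255  0.10693458] [ 0.64221047 -0.22887698  0.10072445]
top 0.085 231 [ 0.59317943 -0.24445648  0.0864532 ] [ 0.64990528 -0.21328193  0.10639758] [ 0.60935941 -0.23420155  0.10273124]
top 0.124 45 [ 0.60540981 -0.23238779  0.12407178] [ 0.63884733 -0.21597261  0.12884092] [ 0.61607661 -0.22695352  0.12544323]
scene3 -0.005 46 [0.0827 0.1007 0.1233]
scene3 0.005 62 [0.0637 0.1284 0.1312]
scene3 0.015 33 [0.0608 0.1294 0.131 ]
wrist3 -0.005 894 [0.0623 0.1243 0.1268]
wrist3 0.005 2029 [0.0653 0.1322 0.1335]
wrist3 0.015 1844 [0.1308 0.1323 0.1336]
wrist3 0.025 1846 [0.1312 0.1325 0.1337]
wrist3 0.035 1057 [0.1311 0.1323 0.1336]
top3 -0.005 220 [0.062  0.1089 0.1268]
top3 0.005 343 [0.1035 0.1315 0.134 ]
top3 0.015 331 [0.1296 0.132  0.1342]
top3 0.025 337 [0.1296 0.1318 0.1341]
top3 0.035 335 [0.1294 0.1319 0.1342]
top3 0.045 342 [0.1298 0.1319 0.134 ]
top3 0.055 330 [0.1298 0.1318 0.1342]
top3 0.065 88 [0.127  0.1297 0.1331]
```

View pics/scene3.png

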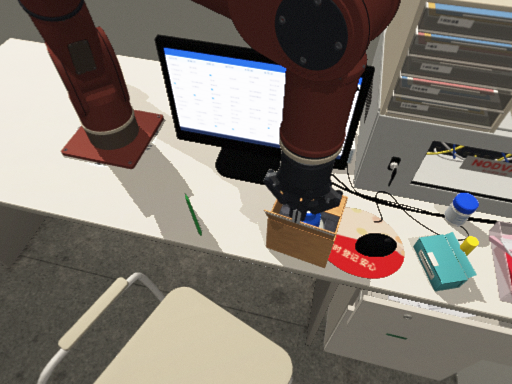

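The inner flap lies flat (uniform 0.132 m), and the fingers are outside the outer flap (top edge near (270,212) in the scene view). Now fold the outer flap.

carry_out:
  rows:
    - [[1,0,0,3,0],[1,0,0,6,0],[1,0,0,7.4,0],[1,1.5,0,7.4,0],[1,2.6,0,7.4,0],[1,3.3,0,7.4,0],[1,4.3,0,7.1,0],[1,5.3,0,7.0,0],[1,6.1,0,7.1,0],[1,6.9,0,7.2,0],[1,7.6,0,7.4,0],[1,8.3,0,7.8,0],[1,9.0,0,8.2,0],[1,9.6,0,8.8,0],[1,10.1,0,9.4,0],[1,10.5,0,10.0,0],[1,10.9,0,10.7,0],[1,11.1,0,11.4,0],[1,11.3,0,12.0,0],[1,11.3,0,12.3,0]]

```text
time_s: 15.03
eef_pos: [0.6194, -0.2289, 0.1364]
orientation: [0.753, 0.658, -0.0, -0.001]
contact_force: [0.5, -0.3, 0.6]
opening: -0.001
gripper_force: 0.6
```

carry_out:
  rows:
    - [[1,0,0,0.2,0],[1,0,0,0.3,0],[1,0,0,0.4,0],[1,0,0,0.4,0]]

```text
time_s: 15.37
eef_pos: [0.6195, -0.2294, 0.1346]
orientation: [0.753, 0.658, -0.0, -0.0]
contact_force: [-3.7, 2.8, 6.0]
opening: -0.001
gripper_force: 3.0
```

carry_out:
  rows:
    - [[1,0,0,0.15,0],[1,0,0,0.2,0],[1,0,0,0.2,0],[1,0,0,-2,0],[1,0,0,-6,0],[1,0,0,-10,0],[1,-3,0,-12,0],[1,-7,0,-12,0],[1,-11,0,-12,0],[1,-14,0,-12,0],[1,-14,0,-12,0],[1,-14,0,-12,0]]

```text
time_s: 16.37
eef_pos: [0.5995, -0.3712, 0.2532]
orientation: [0.755, 0.656, -0.0, -0.0]
contact_force: [0.1, 0.5, 0.8]
opening: -0.001
gripper_force: 0.0
```

```bash
python3 - <<'E'
from h import *
a=np.deg2rad(-7.7);ex=np.array([np.cos(a),np.sin(a)]);ey=np.array([-ex[1],ex[0]]);c=np.array([.6225,-.2147])
ims=[]
for n in("wrist","top"):
    C=cal(n);im,d=robot.snapshot(n);ims.append(im);P=cloud(C,d).reshape(-1,3); X=(P[:,:2]-c)@ex;Y=(P[:,:2]-c)@ey;Z=P[:,2]
    for y in np.arange(-.06,.075,.01):
        k=(abs(X)<.06)&(abs(Y-y)<.005)&(Z>.06)&(Z<.22)
        if k.sum()>8: print(n,round(y,3),k.sum(),np.percentile(Z[k],[5,50,95]).round(4))
cv2.imwrite("pics/end.png",cv2.resize(np.hstack(ims),(800,300)))
E
```

```text
wrist -0.06 2156 [0.0689 0.1302 0.1368]
wrist -0.05 1772 [0.1347 0.1359 0.1371]
wrist -0.04 1835 [0.1347 0.1359 0.1372]
wrist -0.03 1879 [0.1348 0.1359 0.1371]
wrist -0.02 1960 [0.1346 0.1359 0.1371]
wrist -0.01 2005 [0.1347 0.136  0.1371]
wrist 0.0 1163 [0.1346 0.1359 0.1372]
top -0.06 263 [0.1279 0.135  0.1376]
top -0.05 343 [0.1332 0.1354 0.1378]
top -0.04 338 [0.1332 0.1356 0.1378]
top -0.03 337 [0.1332 0.1353 0.1376]
top -0.02 338 [0.1331 0.1355 0.1375]
top -0.01 342 [0.133  0.1355 0.1378]
top 0.0 338 [0.1333 0.1355 0.1376]
top 0.01 340 [0.1334 0.1357 0.138 ]
top 0.02 331 [0.1325 0.1354 0.1376]
top 0.03 334 [0.1297 0.1318 0.1339]
top 0.04 332 [0.1292 0.1319 0.1342]
top 0.05 336 [0.1298 0.1319 0.1341]
top 0.06 253 [0.1278 0.1317 0.1341]
```

View pics/end.png

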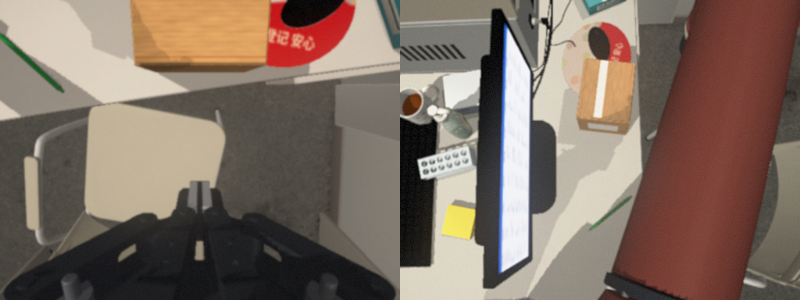

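The carton is shut: both flaps read flat (outer 0.1355 m, inner 0.132 m). The paper strip shows at (600,90) of the top half, the pen at (610,212) has not moved, and the arm is clear.

```bash
python3 -c "
from plant import robot
print(robot.sign_off())"
```

```text
the job is handed in; nothing more can be done
None
```

The cap is pressed fully home on the canister, the inner flap and then the outer flap are folded flat, the pen was left alone, and the job was handed in at about 16.5 s of the 54 s allowed.

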